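# Step the cross slide under the pointer and hold the sprung guard open

### The arm

A 6-joint arm with a two-finger parallel gripper is mounted at the origin on a cart in front of the work surface, level with it; the furniture and walls round the work are solid. World frame = base frame: x ahead of the robot, y to its left, z up, the work surface at z = 0. Lengths are in mm, angles in rad, forces in N, time in s.
With the tool pointing down it reaches from about 400 to 925 mm from the base axis. Payload 12.5 kg.
Tool frame: the origin (TCP) lies midway between the tips of the shut fingers; the grasp point (between the pads) lies 19 mm behind it; z points along the fingers, y is the line along which they close (so a half turn about z gives the same grasp; the last joint's range is limited). The gripper opens to 95 mm and grips with 3 to 60 N. Pads are 20 mm wide; open, the fingers measure 119 mm over their backs; the gripper's body (75 mm by 180 mm) begins 59 mm behind the grasp point.
Start: joints at [-0.106, 0.491, 1.559, -0, 1.092, -0.106], TCP at [625.017, 0.021, 214.661] pointing down, gripper open.
Joint ranges: [-3.1, 3.1], [-0.84, 2.19], [0.05, 2.79], [-1.13, 4.28], [0.06, 2.93], [-2.69, 2.69]. Speed limits (rad/s): [2.22, 2.22, 2.79, 3.14, 3.14, 3.14].

### API

Orientations are given as [roll, pitch, yaw] about the fixed x, y, z axes, in that order (R = Rz(yaw) Ry(pitch) Rx(roll)).
In Python, from cell import env gives the robot as it stands.
- The arm moves only by the tool arm_command, never from a script. Its argument "targets" is a list of rows, each a list of 5 numbers: the shift along the tool's x, y, z in mm, then the turn about the tool's z in degrees, then the opening, from 0 (shut) to 1 (fully open). In form: [[tx, ty, tz, roll, fingers], ...]. A call has 1 to 5 rows; each row is the pose to reach, as a shift and turn from the pose commanded when the call began, along the tool's axes at that moment; what a row does not reach only later rows make up. A row lasts 1/10 s, in which the tool goes at most 50 mm and 8.59 degrees, less where a joint would pass 70% of its speed; a pose out of reach is approached as far as the arm can. A call with a gripper value outside its range is refused whole. The fingers move at their own pace and stop on an object; the grip force is fixed at half the most. Time passes only in rows, so rows that repeat a pose let the fingers close. It gives the time, the measured TCP pose, the force, the opening and the grip force at its end, in the units of the state.
- env.state(): the state, without advancing time (a new reading comes with each control period).
- env.read_camera(name): name is "scene" or "side" or "wrist"; returns a dict with "frame" (400x640x3 uint8, red, green, blue), "vertical_fov" (degrees; the focal length in pixels is half the picture's height over the tangent of half this angle, whatever the lens; pixels are square), "cx", "cy" (the principal point, pixels), "world_from_camera" (4x4, takes a point from camera to world coordinates); the wrist camera has in their place "hand_eye" (4x4, takes a point from camera to tool coordinates, whose origin is the TCP and whose axes are the flange's). Camera axes: x right, y down, z forward; pixel columns grow to the right and rows downward; lengths in mm; the calibration is good to about 2 mm. A picture is of the moment at which its call begins: read the wrist's pose just before it. There is no depth.
- env.job_done(): hands the job in; it is judged then, once.
The state is a dict: "t": time; "joints": joint angles; "qvel": joint speeds; "tau": joint torques, N m; "eef_pos": TCP position; "tcp_rot": TCP orientation; "ft_force": force on the tool from outside, world axes, zero at the start; "moment": the same for the moment, N m; "opening": opening from 0.0 (shut) to 1.0 (fully open); "grip_force": force on a finger pad.
Only numpy, scipy, OpenCV 4.12 (cv2) and the standard library are available. Lean on these libraries where they do the work, as an engineer would, in place of code of your own. Each camera call takes 0.05 s, during which the arm holds its last target. There are 200 camera calls.

### The job

With the guard left shut, use the black knob to bring the round pad on the cross-slide carrier under the fixed pointer and stop there for a second, then bring the square pad under the pointer and stop there. Leave the carrier standing like that, lift the sprung wire guard by its front bar to 60 degrees from shut so that the pad can be inspected, and finish while still holding it there, because it springs shut when let go. Do not disturb the loose things lying beside the fixture.

Things in the scene. Friction and masses are not known exactly. Their poses are not given: they have to be found in the camera images.
- fixture: inspection fixture fixed to the bench: grey base plate 215 x 220 x 12 mm (x from -95 to +120 mm), with rails and, at its far end, an aluminium portal of two posts 110 mm high (y = +-100 mm) with a cross beam from which the pointer hangs. Origin on the bench top, under the middle of the fixture; own +x points from the knob end towards the portal, +y to the left, z up
- pointer_tip (a point): lower end of the fixed pointer, a dark steel pin 8 mm thick that tapers to a point, hanging down from an arm of the portal; at (30, 0, 42) mm in the fixture's frame, 5 mm above the pads
- saddle (a joint): position (m) of the carrier along the fixture's y (saddle slide), -0.045 to +0.045; friction 1.5 N, no spring: stays where it is left
- carrier (a joint): position (m) of the carrier along the fixture's x (upper slide), -0.005 to +0.055; friction 1.5 N, no spring: stays where it is left. The carrier is an aluminium plate 75 x 100 mm with a copper sheet on top, 36 mm above the bench; it never turns relative to the fixture
- round_pad (a point): centre of the round dark steel pad, 12 mm across, on the carrier's copper sheet (the pad farther from the knob, on the left as seen from the knob end)
- square_pad (a point): centre of the square dark steel pad, 12 x 12 mm, on the carrier's copper sheet (the pad nearer the knob, on the right); 30 mm nearer the knob and 50 mm further right than the round pad, along the fixture's axes
- carrier_knob (a point): point to grip on the black knob, on its axis, 62 mm above the bench: an upright cylinder 18 mm in diameter, from 34 to 80 mm above the bench, on a flat 20 mm wide arm at the carrier's front (-x) end. The carrier moves exactly with it. From the knob axis the round pad is 160 mm along the fixture's +x and 25 mm along +y, the square pad 130 mm along +x and 25 mm along -y
- guard (a joint): angle (rad) of the wire guard: 0 shut (level), grows as its front bar is lifted, to 1.75; 60 degrees is 1.047. Its weight (about 0.3 kg) and a spring close it: 2 to 4 N at the front bar
- guard_bar (a point): middle of the guard's front bar, a round rubber-covered bar 12 mm in diameter and 170 mm long, parallel to the fixture's y; 100 mm above the bench when shut, 125 mm in front (-x) of the hinge axis. The side arms (y = +-88 mm) join it to the hinge; behind the bar the guard is open for 65 mm (then wires), below it is 60 mm of free room over the carrier. The grip may turn on the bar
- guard_hinge (a point): middle of the guard's hinge axis, parallel to the fixture's y, at (95, 0, 100) mm in the fixture's frame
- electrode_tip: bystander: loose copper electrode tip standing beside the fixture's left side, 20 x 20 x 26 mm, origin under its middle
- gauge_block: bystander: loose steel gauge block 25 x 25 x 12 mm beside the fixture's left side, origin under its middle
- pliers: bystander: loose long-nose pliers with red grips, 55 x 186 x 11 mm, lying beside the fixture's right side, origin under their middle

How it is judged (in metres and radians):
On the way, in this order (a step that is already met when the one before it is completed fails the run):
1. the round pad stands still under the pointer, guard shut (horizontal distance between round_pad and pointer_tip below 0.006 m and value of joint guard below 0.1 rad and velocity of joint saddle between -0.01 and 0.01 m/s and velocity of joint carrier between -0.01 and 0.01 m/s), for 0.5 s.
2. the square pad stands still under the pointer, guard shut (horizontal distance between square_pad and pointer_tip below 0.006 m and value of joint guard below 0.1 rad and velocity of joint saddle between -0.01 and 0.01 m/s and velocity of joint carrier between -0.01 and 0.01 m/s), for 0.3 s.
3. the guard is lifted to 60 degrees, the square pad still under the pointer (horizontal distance between square_pad and pointer_tip below 0.006 m and value of joint guard between 0.942 and 1.152 rad), for 0.2 s.
At the end, for the whole second after the job is handed in: the fingers hold the guard still at 60 degrees (within 6 degrees), touching nothing of the carrier; the square pad's centre is within 6 mm of the pointer, seen from above; the bystanders are within 20 mm of where they lay (all of step 3 and velocity of joint guard between -0.05 and 0.05 rad/s and contact force between the fingers and guard above 0.5 N and contact force between the fingers and carrier below 0.1 N and distance of each of electrode_tip, gauge_block, pliers from where it was at the start of the episode below 0.02 m); the arm keeps its last pose, push and grip.
It fails at once if a bystander is disturbed (moved more than 20 mm) (distance of any of electrode_tip, gauge_block, pliers from where it was at the start of the episode above 0.02 m).
It also fails if it takes over 58 s, if anything falls off the work surface, if the arm or the gripper's body presses on something with over 40 N, if the wrist force passes 120 N, or if a joint passes its speed limit or range.

## Working session

There is one attempt and no reset: what is moved stays moved. The work goes in short steps, Python scripts to look and compute and a tool call to move; the robot and the scene stay as the last step left them, time stands still between calls to the robot, and variables do not carry over. Pictures are saved under pics/ and viewed, at most 10 in all, crops included, and the job is handed in when it is done.

Besides the shell and the picture viewer there is one more tool, called after "Call:" as name(argument=value, ...), one argument or row to a line, values as JSON. arm_command: Moves the arm, as the interface text tells. Its arguments: {"type":"object","properties":{"targets":{"type":"array","items":{"type":"array","items":{"type":"number"}}}},"required":["targets"]}

```bash
mkdir -p pics; ls; python3 - <<'E'
from cell import env
import cv2,numpy as np
for n in ("scene","side"):
    c=env.read_camera(n); cv2.imwrite(f"pics/{n}0.png",c["frame"][:,:,::-1])
    print(n,c["vertical_fov"],c["cx"],c["cy"],np.round(c["world_from_camera"],3).tolist())
c=env.read_camera("wrist");cv2.imwrite("pics/wrist0.png",c["frame"][:,:,::-1]);print(c["vertical_fov"],c["cx"],c["cy"],np.round(c["hand_eye"],3).tolist())
print(env.state())
E
```

```text
pics
scene 55.162114276701246 318.16761639947015 202.3821155262489 [[0.752, -0.482, 0.45, 183.339], [-0.659, -0.556, 0.506, -375.42], [0.006, -0.678, -0.735, 712.176], [0.0, 0.0, 0.0, 1.0]]
side 44.849842445839535 321.4194643131491 198.88489353204653 [[1.0, -0.007, 0.018, 558.621], [-0.019, -0.518, 0.855, -894.454], [0.003, -0.855, -0.518, 673.295], [0.0, 0.0, 0.0, 1.0]]
64.63174226577506 324.6864852176343 201.82624684874506 [[-0.0, -0.963, -0.271, 75.622], [1.0, 0.0, -0.003, 0.561], [0.003, -0.271, 0.963, -168.88], [0.0, 0.0, 0.0, 1.0]]
{'t': 0.15, 'joints': array([-1.05613998e-01,  4.91392743e-01,  1.55926592e+00,  1.58196270e-05,
        1.09167330e+00, -1.05614412e-01]), 'qvel': array([ 0.00057696, -0.0034175 , -0.00174381, -0.00093984, -0.00097269,
        0.00180888]), 'tau': array([ 3.16444048e-04, -6.12899423e+01, -2.58276522e+01,  6.91918633e-02,
        4.73701756e-02, -5.07232733e-05]), 'eef_pos': array([6.24851919e+02, 3.35104206e-02, 2.14228596e+02]), 'tcp_rot': array([-3.14085895e+00, -9.18910290e-05,  1.57078941e+00]), 'ft_force': array([ 0.10654693,  0.31077895, -0.56284759]), 'moment': array([ 0.02150806, -0.01217829, -0.11279829]), 'grip_force': 0.0, 'opening': 0.997678265776242}
```

View pics/scene0.png

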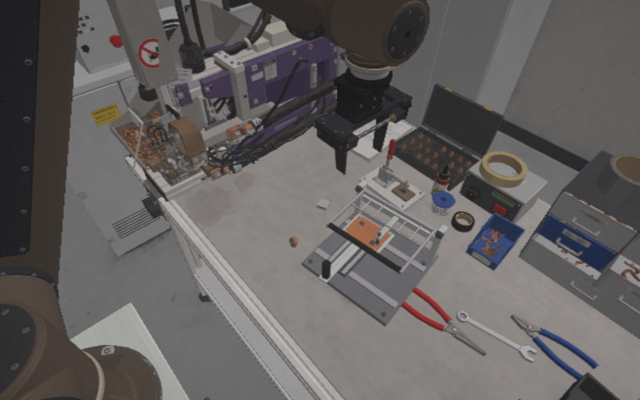

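View pics/side0.png

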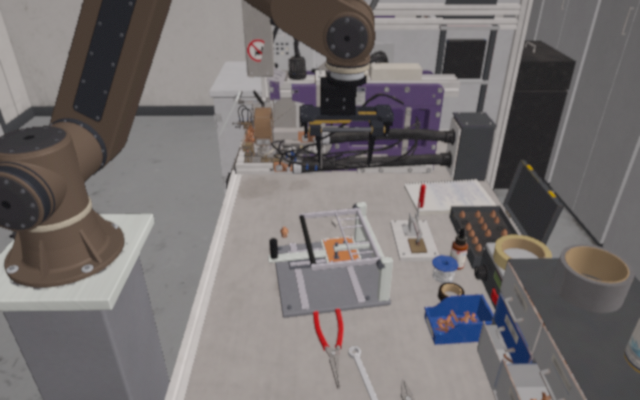

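View pics/wrist0.png

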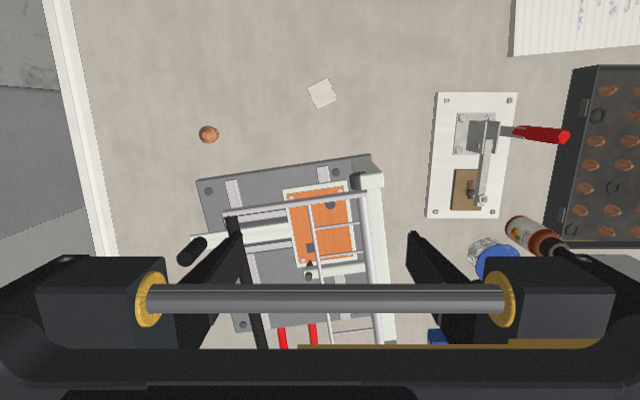

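```bash
cat > h.py <<'E'
from cell import env
import cv2,numpy as np
from scipy.spatial.transform import Rotation as Ro
def grab(n,save=None):
    s=env.state(); c=env.read_camera(n)
    if n=="wrist":
        T=np.eye(4);T[:3,:3]=Ro.from_euler('xyz',s['tcp_rot']).as_matrix();T[:3,3]=s['eef_pos']
        c["W"]=T@c["hand_eye"]
    else: c["W"]=c["world_from_camera"]
    c["f"]=200/np.tan(np.radians(c["vertical_fov"]/2))
    if save: cv2.imwrite(f"pics/{save}.png",c["frame"][:,:,::-1])
    return c
def ray(c,u,v):
    d=c["W"][:3,:3]@np.array([(u-c["cx"])/c["f"],(v-c["cy"])/c["f"],1]); return c["W"][:3,3],d
def plane(c,u,v,z):
    o,d=ray(c,u,v); return o+d*(z-o[2])/d[2]
def proj(c,p):
    q=c["W"][:3,:3].T@(np.array(p)-c["W"][:3,3]); return q[0]/q[2]*c["f"]+c["cx"],q[1]/q[2]*c["f"]+c["cy"]
E
python3 - <<'E'
from h import *
c=grab("wrist","w1")
a=cv2.resize(c["frame"][140:350,170:430,::-1],None,fx=3,fy=2.8,interpolation=cv2.INTER_CUBIC)
cv2.imwrite("pics/w1c.png",a)
for n,p,z in [("FL",(370,155),12),("NL",(197,180),12),("round",(330,204),37),("sq",(311,248),37)]:print(n,plane(c,*p,z).round(1))
c=grab("scene")
cv2.imwrite("pics/s1c.png",cv2.resize(c["frame"][180:330,280:460,::-1],None,fx=4,fy=4,interpolation=cv2.INTER_CUBIC))
E
```

```text
FL [677.2  28.   12. ]
NL [471.3  -1.9  12. ]
round [630.3 -24.4  37. ]
sq [608.  -78.8  37. ]
```

View pics/w1c.png

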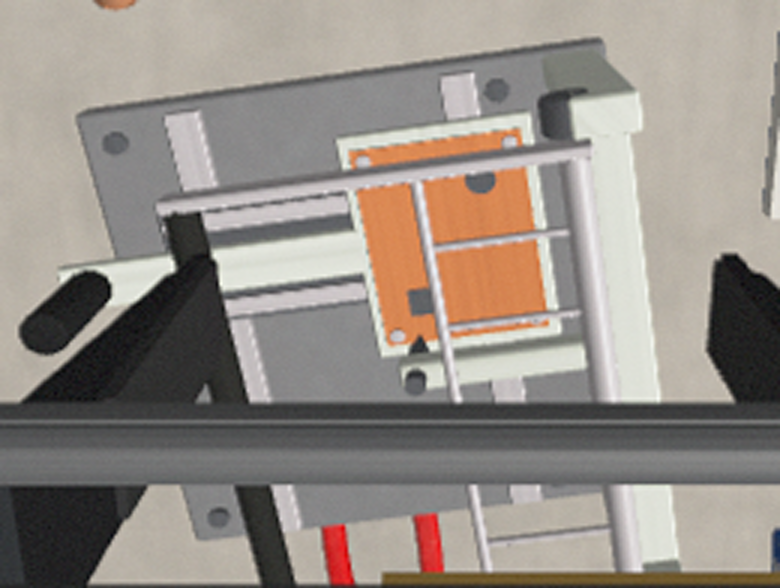

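View pics/s1c.png

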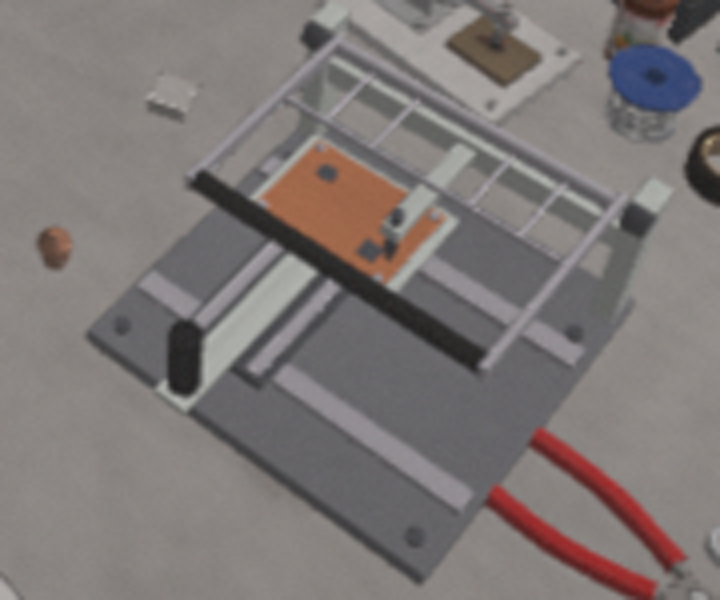

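```bash
python3 - <<'E'
from h import *
w=grab("wrist");s=grab("scene")
W=lambda x,y,z:plane(w,170+x/3,140+y/2.8,z)
S=lambda x,y,z:plane(s,280+x/4,180+y/4,z)
P={}
for n,f,l in [("w",W,dict(round=(481,179,37),sq=(422,301,37),tip=(420,338,42),knob=(48,332,80),NL=(81,119,12),FL=(601,46,12),NR=(197,540,12),barL=(186,213,100))),
  ("s",S,dict(round=(327,173,37),sq=(370,250,37),tip=(390,253,42),knob=(184,328,80),NL=(88,334,12),NR=(420,572,12),FR=(634,303,12),barL=(197,180,100),barR=(483,360,100)))]:
    for k,v in l.items(): P[n,k]=f(*v);print(n,k,P[n,k].round(1))
def R(a): c,s_=np.cos(a),np.sin(a);return np.array([[c,-s_],[s_,c]])
for n in "ws":
    # fit the fixture
    F=dict(NL=(-95,110),FL=(120,110),NR=(-95,-110),FR=(120,-110),tip=(30,0),barL=(-30,85),barR=(-30,-85))
    k=[k for k in F if (n,k) in P]
    A=np.array([F[i] for i in k],float);B=np.array([P[n,i][:2] for i in k])
    a=A-A.mean(0);b=B-B.mean(0)
    H=a.T@b;th=np.arctan2(H[0,1]-H[1,0],H[0,0]+H[1,1])
    t=B.mean(0)-R(th)@A.mean(0)
    print(n,np.degrees(th),t.round(1)); print(dict(zip(k,(B-A@R(th).T-t).round(1).tolist())))
    print("knob from pads",(P[n,"round"][:2]-R(th)@[160,25]).round(1),(P[n,"sq"][:2]-R(th)@[130,-25]).round(1))
    for q in("round","sq","tip"):print(q,"fix",(R(th).T@(P[n,q][:2]-t)).round(1))
E
```

```text
w round [630.9 -24.4  37. ]
w sq [607.8 -78.2  37. ]
w tip [607.  -92.9  42. ]
w knob [478.7 -71.9  80. ]
w NL [471.   -4.9  12. ]
w FL [677.8  26.3  12. ]
w NR [ 501.2 -217.3   12. ]
w barL [537.2 -18.2 100. ]
s round [629.1 -24.4  37. ]
s sq [607.7 -78.1  37. ]
s tip [611.3 -88.8  42. ]
s knob [476.9 -69.8  80. ]
s NL [466.6  -5.7  12. ]
s NR [ 500.7 -215.6   12. ]
s FR [ 707.1 -187.8   12. ]
s barL [533.4 -16.5 100. ]
s barR [ 561.4 -184.6  100. ]
w 8.339975503348601 [578.4 -98. ]
{'NL': [2.6, -2.0], 'FL': [-3.3, -1.9], 'NR': [0.9, 3.3], 'tip': [-1.0, 0.7], 'barL': [0.8, 0.0]}
knob from pads [476.2 -72.3] [475.5 -72.3]
round fix [62.6 65.2]
sq fix [32.  15.3]
tip fix [29.1  0.8]
s 8.625166267240228 [577.2 -95.9]
{'NL': [-0.1, -4.3], 'NR': [1.0, 3.3], 'FR': [-5.2, -1.2], 'tip': [4.5, 2.6], 'barL': [-1.3, -0.1], 'barR': [1.1, -0.2]}
knob from pads [474.6 -73.1] [475.4 -72.9]
round fix [62.  62.9]
sq fix [32.9 13. ]
tip fix [34.8  1.8]
```

Call:
arm_command(
  targets=[
    [-20,-40,0,-4,0.8],
    [-40,-80,0,-8.4,0.6],
    [-60,-120,0,-8.4,0.5],
    [-72.5,-149.5,0,-8.4,0.5],
    [-72.5,-149.5,0,-8.4,0.5],
  ],
)

```text
t: 0.85
eef_pos: [472.7, -73.3, 215.0]
tcp_rot: [-3.141, -0.0, 1.716]
ft_force: [0.8, -0.0, -0.7]
opening: 0.629
grip_force: 0.0
```

```bash
python3 - <<'E'
from h import *
for _ in range(4): c=grab("wrist")
c=grab("wrist","w2")
s=env.state();print(s['t'],s['eef_pos'].round(1),s['tcp_rot'].round(4),s['opening'])
for n,p in dict(knobtop=(476,-72.5,80),round=(630,-24.4,37),sq=(607.7,-78.2,37),tip=(608,-93,42)).items():print(n,np.round(proj(c,p),1))
E
```

```text
1.1 [476.4 -72.2 214.6] [3.1411e+00 1.0000e-04 1.7180e+00] 0.5099666420448299
knobtop [324.5 192.2]
round [469.8 160.6]
sq [438.1 204.3]
tip [436.7 217.9]
```

View pics/w2.png

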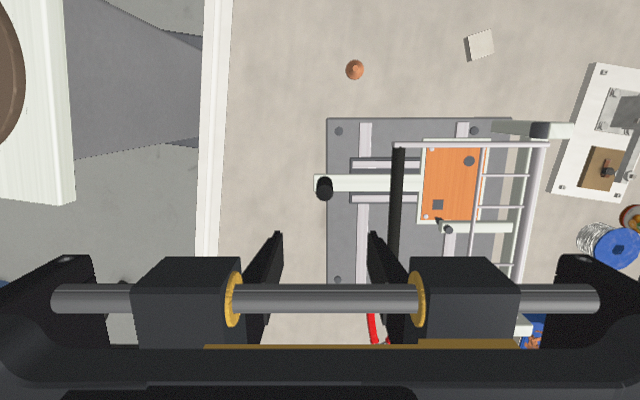

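Call:
arm_command(
  targets=[
    [0,0,35,0,0.5],
    [0,0,80,0,0.5],
    [0,0,125,0,0.5],
    [0,0,160,0,0.5],
    [0,0,171.5,0,0.5],
  ],
)

```text
t: 1.6
eef_pos: [474.8, -71.7, 40.0]
tcp_rot: [-3.137, -0.002, 1.718]
ft_force: [0.0, 0.1, 0.5]
opening: 0.502
grip_force: 0.0
```

Call:
arm_command(
  targets=[
    [0,0,0,0,0.4],
    [0,0,0,0,0.0],
    [0,0,0,0,0.0],
    [0,0,0,0,0.0],
    [0,0,0,0,0.0],
  ],
)

```text
t: 2.1
eef_pos: [476.0, -72.6, 44.1]
tcp_rot: [3.14, 0.001, 1.717]
ft_force: [-0.3, -0.7, 4.9]
opening: 0.184
grip_force: 30.0
```

```bash
python3 - <<'E'
from h import *
for _ in range(4): c=grab("wrist")
s=env.state();print(s)
E
```

```text
{'t': 2.3, 'joints': array([-2.88751229e-01,  5.58035853e-01,  2.06636633e+00,  6.64250977e-05,
        5.15310425e-01, -4.35352543e-01]), 'qvel': array([ 0.00181745, -0.0003969 ,  0.00089575,  0.00128308,  0.00011706,
       -0.00044906]), 'tau': array([-3.79427033e-02, -4.81785214e+01, -1.15204838e+01,  3.50417860e-02,
       -1.24682528e-01,  1.02293506e-02]), 'eef_pos': array([476.0066877 , -72.6440097 ,  44.05865014]), 'tcp_rot': array([3.13987413e+00, 7.63090877e-04, 1.71733922e+00]), 'ft_force': array([-1.01007625, -0.08827106,  7.98843617]), 'moment': array([0.05112838, 0.11680243, 0.00866102]), 'grip_force': 30.00131607055664, 'opening': 0.18036629006166915}
```

Call:
arm_command(
  targets=[
    [-6,-3,0,0,0],
    [-15,-7,0,0,0],
    [-25,-12,0,0,0],
    [-35,-17,0,0,0],
    [-42,-21,0,0,0],
  ],
)

```text
t: 2.8
eef_pos: [461.6, -117.8, 44.0]
tcp_rot: [3.139, 0.001, 1.717]
ft_force: [1.5, 1.4, 7.1]
opening: 0.185
grip_force: 30.0
```

Call:
arm_command(
  targets=[
    [-8,-5,0,0,0],
    [-15,-8,0,0,0],
    [-20,-10,0,0,0],
    [-22,-11,0,0,0],
    [-22,-11,0,0,0],
  ],
)

```text
t: 3.3
eef_pos: [453.8, -141.1, 44.0]
tcp_rot: [3.14, 0.001, 1.717]
ft_force: [-0.4, -0.9, 6.9]
opening: 0.187
grip_force: 30.0
```

```bash
python3 - <<'E'
from h import *
for _ in range(2): grab("side")
c=grab("wrist");s=grab("scene")
st=env.state();print(st['t'],st['eef_pos'].round(1),st['ft_force'].round(1),st['opening'])
t=(608,-93,42)
out=[]
for q in (c,s):
    u,v=map(int,np.round(proj(q,t)));print(u,v)
    p=q["frame"][max(0,v-35):v+35,u-50:u+50,::-1]
    out.append(cv2.resize(p,(600,int(p.shape[0]*6)),interpolation=cv2.INTER_CUBIC)[:420])
    print(p.shape)
h=[cv2.resize(o,(400,280)) for o in out]
cv2.imwrite("pics/r1.png",np.hstack(h))
E
```

```text
3.5 [ 453.8 -141.    44. ] [-1.4 -2.4  7.5] 0.18709296434612513
608 206
(70, 82, 3)
378 245
(70, 100, 3)
```

View pics/r1.png

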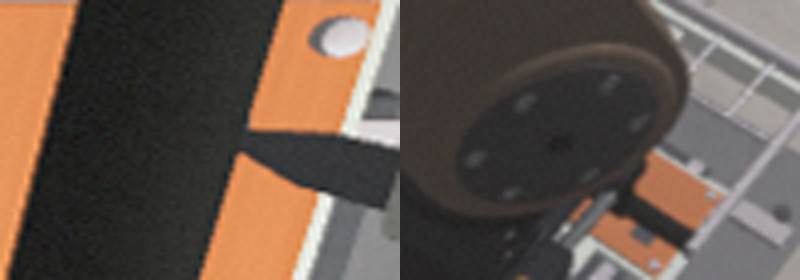

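```bash
python3 - <<'E'
from h import *
c=grab("wrist")
w=dict(c);T=np.eye(4);T[:3,:3]=Ro.from_euler('xyz',[-3.1409,-1e-4,1.5708]).as_matrix();T[:3,3]=[624.9,0,214.3];w["W"]=T@c["hand_eye"]
off=plane(w,340,191.1,37)-plane(w,330.3,203.9,37)
print("off",off, "round now",plane(c,558+345*.205,171+38/4,37)-off,"tip",plane(c,558+240*.205,171+145/4,42))
for _ in range(9): grab("scene")
# copper blob per view: centroid-ish bounds not needed; keep time
print(env.state()['t'])
E
```

```text
off [10.8581875  15.01372427  0.        ] round now [607.68223744 -92.66374845  37.        ] tip [607.7661283  -93.71422372  42.        ]
4.0
```

Call:
arm_command(
  targets=[
    [0,0,0,0,0],
    [0,0,0,0,0],
    [0,0,0,0,0],
    [0,0,0,0,0],
    [0,0,0,0,0],
  ],
)

```text
t: 4.5
eef_pos: [453.8, -140.9, 44.0]
tcp_rot: [3.14, 0.001, 1.717]
ft_force: [-0.6, -1.3, 7.1]
opening: 0.185
grip_force: 30.0
```

Call:
arm_command(
  targets=[
    [6,4,0,0,0],
    [15,9,0,0,0],
    [24,14.5,0,0,0],
    [33,20,0,0,0],
    [40,24,0,0,0],
  ],
)

```text
t: 5.0
eef_pos: [471.8, -97.3, 44.1]
tcp_rot: [3.14, 0.001, 1.718]
ft_force: [-0.6, -1.4, 7.8]
opening: 0.184
grip_force: 30.0
```

Call:
arm_command(
  targets=[
    [5,3,0,0,0],
    [8.5,5.2,0,0,0],
    [9.5,6,0,0,0],
    [9.5,6,0,0,0],
    [9.5,6,0,0,0],
  ],
)

```text
t: 5.5
eef_pos: [476.4, -87.2, 44.1]
tcp_rot: [3.14, 0.001, 1.717]
ft_force: [0.2, 2.4, 8.3]
opening: 0.187
grip_force: 30.0
```

Call:
arm_command(
  targets=[
    [0,0,0,0,0],
    [0,0,0,0,0],
    [0,0,0,0,0],
    [0,0,0,0,0],
    [0,0,0,0,0],
  ],
)

```text
t: 6.0
eef_pos: [476.3, -87.2, 44.0]
tcp_rot: [3.14, 0.001, 1.717]
ft_force: [0.8, 1.7, 7.6]
opening: 0.182
grip_force: 30.0
```

```bash
python3 - <<'E'
from h import *
c=grab("wrist")
st=env.state();print(st['t'],st['eef_pos'].round(1),st['ft_force'].round(1))
u,v=map(int,np.round(proj(c,(608,-93,42))));print(u,v)
u0=min(u-50,540);v0=v-35
cv2.imwrite("pics/q1.png",cv2.resize(c["frame"][v0:v0+70,u0:u0+100,::-1],None,fx=6,fy=6,interpolation=cv2.INTER_CUBIC));print(u0,v0)
E
```

```text
6.05 [476.3 -87.2  44.1] [0.  2.3 7.7]
538 285
488 250
```

View pics/q1.png

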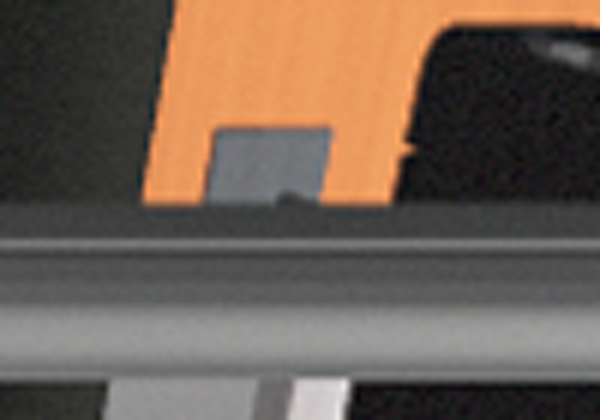

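```bash
python3 - <<'E'
from h import *
c=grab("wrist")
P=lambda x,y,z:plane(c,488+x/6,250+y/6,z)[:2]
a=P(214,128,37);b=P(331,128,37);t=P(290,193,42)
e=np.array([.989,.146]);n=np.array([-.146,.989])
ctr=(a+b)/2-6*n
print(a,b,np.linalg.norm(b-a),"ctr",ctr,"tip",t,"sq-tip fix",(ctr-t)@e,(ctr-t)@n)
E
```

```text
[600.2256918  -87.59223031] [612.10340272 -85.83846578] 12.006486023593474 ctr [607.04054726 -92.64934804] tip [606.25047689 -91.33274879] sq-tip fix 0.589156112470236 -1.4174669313243067
```

Call:
arm_command(
  targets=[
    [0,0,0,0,0.25],
    [0,0,0,0,0.35],
    [0,0,0,0,0.5],
    [0,0,0,0,0.5],
    [0,0,0,0,0.5],
  ],
)

```text
t: 6.6
eef_pos: [475.6, -87.1, 43.1]
tcp_rot: [-3.141, -0.0, 1.717]
ft_force: [0.4, -0.7, 0.1]
opening: 0.487
grip_force: 0.0
```

Call:
arm_command(
  targets=[
    [0,0,-20,0,0.5],
    [0,0,-55,0,0.5],
    [0,0,-90,0,0.5],
    [0,0,-112,0,0.5],
    [0,0,-120,0,0.5],
  ],
)

```text
t: 7.1
eef_pos: [476.3, -87.3, 165.1]
tcp_rot: [3.139, 0.001, 1.717]
ft_force: [0.0, 0.3, -0.5]
opening: 0.502
grip_force: 0.0
```

Call:
arm_command(
  targets=[
    [-6,17,0,0,0.5],
    [-12,35,0,0,0.5],
    [-20,55,0,0,0.5],
    [-24.5,69,0,0,0.5],
    [-24.5,69,0,0,0.5],
  ],
)

```text
t: 7.6
eef_pos: [548.3, -101.5, 161.8]
tcp_rot: [-3.141, -0.0, 1.717]
ft_force: [-0.4, 1.3, 0.8]
opening: 0.5
grip_force: 0.0
```

```bash
python3 - <<'E'
from h import *
for _ in range(3): c=grab("wrist")
c=grab("wrist","b1")
st=env.state();print(st['t'],st['eef_pos'].round(1),st['ft_force'].round(1),st['opening'])
for y in(85,40,0):print(np.round(proj(c,np.r_[np.array([548,-101.5])+y*np.array([-.146,.989]),100]),1))
for p in [(607,-92,37)]:print(np.round(proj(c,p),1))
E
```

```text
7.8 [ 546.6 -101.   162.7] [-0.5 -0.5 -0. ] 0.4982322299315517
[327.1  99.9]
[327.  164.2]
[326.9 215.9]
[389.  194.6]
```

View pics/b1.png

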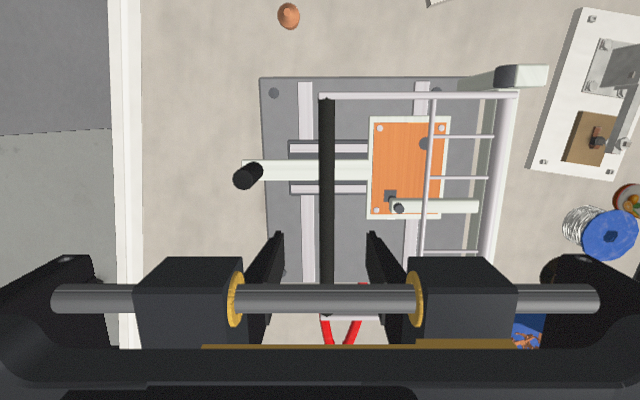

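Call:
arm_command(
  targets=[
    [0,1,20,0,0.5],
    [0,1,45,0,0.5],
    [0,1,68,0,0.5],
    [0,1,81,0,0.5],
    [0,1,81,0,0.5],
  ],
)

```text
t: 8.3
eef_pos: [547.5, -100.9, 80.9]
tcp_rot: [-3.139, -0.001, 1.717]
ft_force: [0.4, 0.8, -0.7]
opening: 0.503
grip_force: 0.0
```

Call:
arm_command(
  targets=[
    [0,0,0,0,0.4],
    [0,0,0,0,0.0],
    [0,0,0,0,0.0],
    [0,0,0,0,0.0],
    [0,0,0,0,0.0],
  ],
)

```text
t: 8.8
eef_pos: [548.5, -101.1, 82.5]
tcp_rot: [3.141, 0.0, 1.718]
ft_force: [-11.3, -2.5, 1.5]
opening: 0.134
grip_force: 7.3
```

```bash
python3 - <<'E'
from h import *
for _ in range(4): c=grab("wrist")
st=env.state();print(st['t'],st['eef_pos'].round(1),st['ft_force'].round(1),st['opening'],st['grip_force'])
for d in range(0,61,5):
    a=np.radians(d);print(d,round(125*(1-np.cos(a)),1),round(-125*np.sin(a),1))
E
```

```text
9.0 [ 547.8 -101.2   82.2] [-5.4 -2.4  2.8] 0.11793050436630498 30.007509291172028
0 0.0 -0.0
5 0.5 -10.9
10 1.9 -21.7
15 4.3 -32.4
20 7.5 -42.8
25 11.7 -52.8
30 16.7 -62.5
35 22.6 -71.7
40 29.2 -80.3
45 36.6 -88.4
50 44.7 -95.8
55 53.3 -102.4
60 62.5 -108.3
```

Call:
arm_command(
  targets=[
    [0,0.2,-6.5,0,0],
    [0,0.9,-15.2,0,0],
    [0,2.3,-23.9,0,0],
    [0,4.3,-32.4,0,0],
    [0,7.5,-42.8,0,0],
  ],
)

```text
t: 9.5
eef_pos: [554.4, -100.2, 125.0]
tcp_rot: [-3.138, -0.001, 1.718]
ft_force: [-7.0, -4.1, -3.6]
opening: 0.12
grip_force: 30.0
```

Call:
arm_command(
  targets=[
    [0,4.2,-10,0,0],
    [0,9.2,-19.7,0,0],
    [0,15.1,-28.9,0,0],
    [0,21.7,-37.5,0,0],
    [0,21.7,-37.5,0,0],
  ],
)

```text
t: 10.0
eef_pos: [574.5, -97.2, 164.1]
tcp_rot: [-3.135, -0.001, 1.718]
ft_force: [-23.5, -6.9, 13.5]
opening: 0.118
grip_force: 30.0
```

```bash
python3 - <<'E'
from h import *
st=env.state();print(st['t'],st['eef_pos'].round(1),st['ft_force'].round(1),st['opening'],st['grip_force'])
d=st['eef_pos']-[547.8,-101.2,82.2];x=d[0]*.989+d[1]*.146;print(x,d[2],np.degrees(np.arctan2(d[2],125-x)),np.hypot(d[2],125-x))
E
```

```text
10.0 [574.5 -97.2 164.1] [-23.5  -6.9  13.5] 0.11786428408030292 30.00334918498993
26.97078496611048 81.87064413134344 39.86747686402742 127.7205127246271
```

Call:
arm_command(
  targets=[
    [0,5,-10,0,0],
    [0,13.5,-17,0,0],
    [0,22.5,-24,0,0],
    [0,31.5,-30,0,0],
    [0,31.5,-30,0,0],
  ],
)

```text
t: 10.5
eef_pos: [608.6, -92.3, 195.0]
tcp_rot: [3.142, 0.001, 1.718]
ft_force: [-12.7, -2.7, 15.5]
opening: 0.115
grip_force: 30.0
```

```bash
python3 - <<'E'
from h import *
for _ in range(4): c=grab("side","e1")
w=grab("wrist","e2");
s=env.state();print(s['t'],s['eef_pos'].round(1),s['ft_force'].round(1),s['opening'],s['grip_force'])
d=s['eef_pos']-[547.8,-101.2,82.2];x=d[0]*.989+d[1]*.146;print(x,d[2],np.degrees(np.arctan2(d[2],125-x)),np.hypot(d[2],125-x))
a=cv2.resize(c["frame"][180:330,260:410,::-1],(400,400),interpolation=cv2.INTER_CUBIC)
b=cv2.resize(w["frame"][:,:,::-1],(400,250));b=np.vstack([b,np.zeros((150,400,3),np.uint8)])
cv2.imwrite("pics/e3.png",np.hstack([a,b]))
E
```

```text
10.75 [607.9 -92.4 194.6] [-12.1  -1.8  14.5] 0.11915128033985477 30.012309551239014
60.68472422935261 112.40272381367608 60.22241020496317 129.50222785028822
```

View pics/e3.png

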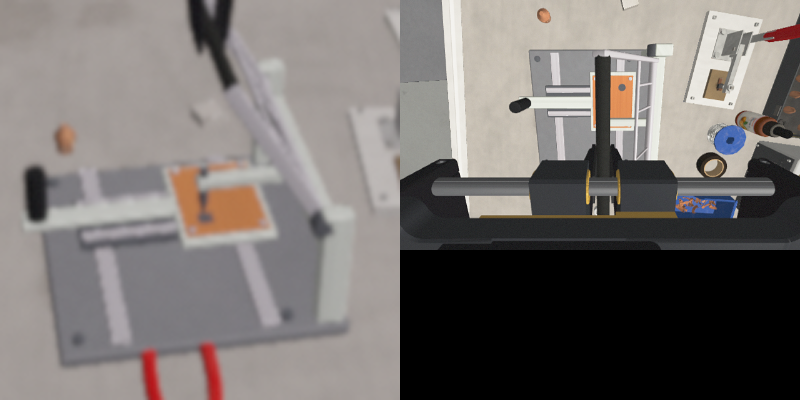

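```bash
python3 - <<'E'
from h import *
c=grab("wrist")
g=c["frame"].max(2).astype(int);print("col325",g[78:104,325].tolist(), "row110",g[110,310:345].tolist())
n=np.array([-.146,.989]);O=np.array([578,-97.5])
for v in (88,90,92):
    o,d=ray(c,325,v);k=(85-(o[:2]-O)@n)/(d[:2]@n);p=o+k*d
    print(v,p.round(1),"fix x",((p[:2]-O)@[.989,.146]).round(1),np.degrees(np.arctan2(p[2]-100,95-(p[:2]-O)@[.989,.146])))
s=env.state();print(s['ft_force'].round(1),s['qvel'].round(4))
E
```

```text
col325 [193, 147, 134, 146, 153, 158, 158, 162, 166, 169, 173, 183, 123, 56, 49, 46, 51, 54, 50, 52, 49, 53, 53, 47, 52, 50] row110 [156, 134, 63, 32, 35, 40, 37, 43, 43, 40, 45, 40, 52, 47, 48, 51, 51, 52, 54, 55, 55, 52, 52, 52, 55, 51, 67, 148, 154, 153, 154, 153, 153, 153, 154]
88 [595.7  -8.9 241.2] fix x 30.5 65.43574613464192
90 [595.7  -8.9 230.6] fix x 30.5 63.6954633815487
92 [595.7  -8.9 217.9] fix x 30.4 61.29684859824143
[-12.8  -2.4  14.7] [ 0.0008  0.0011  0.0007 -0.0015 -0.0001  0.0006]
```

```bash
python3 -c "
from cell import env
print(env.job_done())"
```

```text
the job is handed in; nothing more can be done
None
```

The job is handed in, with no verdict returned: by my camera measurements both pads stopped within about 1.5 mm of the pointer, the guard is held at about 59–60° with the square pad still there, and the loose things look unmoved.

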